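Fetch the solder reel from behind the can and bottle

ROBOT

A 6-joint arm with a two-finger parallel gripper is mounted at the origin on the work surface. World frame = base frame: x ahead of the robot, y to its left, z up, the work surface at z = 0. Lengths are in m, angles in rad, forces in N, time in s.
With the tool pointing down it reaches from about 0.275 to 0.85 m from the base axis. Payload 19 kg.
Tool frame: the origin (TCP) lies between the finger pads; the fingertips stand 22 mm ahead of it and the grasp point (between the pads) lies 3 mm ahead of it (ctrl.tcp_to_tips is the distance from the TCP to the fingertips, in m); z points along the fingers, y is the line along which they close (so a half turn about z gives the same grasp; the last joint's range is limited). The gripper opens to 85 mm and grips with 20 to 120 N. Pads are 22 mm wide; open, the fingers measure 114 mm over their backs; the gripper's body (76 mm by 85 mm) begins 54 mm behind the grasp point. The pads swing forward as they close: fully open they stand 13 mm farther back than shut.
Start: joints at [1.094, 0.15, 1.437, -0, 1.554, -0.134], TCP at [0.193, 0.542, 0.253] pointing down, gripper open.
Joint ranges: [-2.8, 2.8], [-0.68, 2.1], [0.12, 2.68], [-1.39, 4.53], [0.16, 2.79], [-2.81, 2.81]. Speed limits (rad/s): [1.89, 1.89, 2.22, 3.01, 3.01, 3.01].

INTERFACE

Orientations are given as a unit quaternion [w, x, y, z].
In Python, from plant import ctrl, optics gives the robot as it stands.
- The arm moves only by the tool move_arm, never from a script. Its argument "targets" is a list of rows, each a list of 2 entries, a list of its own where there are three numbers: the shift along the world's x, y, z in units of 60 mm (1.0 is 60 mm), then the turn, a rotation vector about the world's x, y, z in degrees. A call has 1 to 12 rows; each row shifts and turns the commanded pose from where the row before left it; what a row does not reach is not made up. A row lasts 1/8 s, in which the tool goes at most 62.5 mm and 10.7 degrees, less where a joint would pass 70% of its speed; a pose out of reach is approached as far as the arm can. A call is refused whole if a number of a shift passes 1 or a number of a turn 10.7, either way. A call with a gripper value outside its range is refused whole. "grip" is the finger opening in mm, from 0 to 85.4, set as the call begins (left out, the last holds). The fingers move at their own pace and stop on an object; the grip force is fixed at half the most. Time passes only in rows, so rows that do not move let the fingers close. It gives the time, the measured TCP pose, the force, the opening and the grip force at its end, in the units of the state.
- ctrl.state(): the state, without advancing time (a new reading comes with each control period).
- optics.grab_frame(name): name is "scene" or "top"; returns a dict with "color" (384x512x3 uint8, blue, green, red), "fx", "fy", "cx", "cy" (pixels), "world_from_camera" (4x4, takes a point from camera to world coordinates). Camera axes: x right, y down, z forward; pixel columns grow to the right and rows downward; lengths in m; the calibration is good to about 2 mm. A picture is of the moment at which its call begins. There is no depth.
- ctrl.hand_in(): hands the job in; it is judged then, once.
The state is a dict: "t": time; "joints": joint angles; "dq": joint speeds; "tau": joint torques, N m; "ee_pos": TCP position; "tcp_rot": TCP orientation; "wrist_force": force on the tool from outside, world axes, zero at the start; "torque": the same for the moment, N m; "gripper_width": finger opening in m; "grip_force": force on a finger pad.
Only numpy, scipy, OpenCV 4.12 (cv2) and the standard library are available. Lean on these libraries where they do the work, as an engineer would, in place of code of your own. Each camera call takes 0.05 s, during which the arm holds its last target. There are 200 camera calls.

TASK

The solder reel at the back of the wooden caddy is penned in by the can and the square bottle: first clear both onto the aluminium tray, standing upright, then fit the reel flat on the base of the spindle stand, over its post, while they wait there. After that put the can and the bottle back upright in the caddy, each on the very spot it came from (do not swap them). Never let the can or bottle fall over, and leave the pen cup, multimeter and screwdriver alone.

Things in the scene. Friction and masses are not known exactly. Their poses are not given: they have to be found in the camera images.
- can_center (a point): Centre (half-way up) of the loose upright can: aluminium, 38 mm across, 92 mm tall plus an 8 mm white cap 33 mm across; foot 50 mm below this point, z up. In the caddy's front bay, left or right of the bottle (about 15 mm gap). Nothing is beside its front and rear faces from 36 mm above the table up: grip it across the caddy's x, one finger over the open front, one above the reel.
- bottle_center (a point): Centre (half-way up) of the loose upright square bottle: white body 36 x 36 mm, 84 mm tall, plus a black round cap 24 mm across, 16 mm tall; foot 50 mm below this point. x and y square to its flat sides (within 0.05 rad of the caddy's axes at the start), z up. In the caddy's front bay beside the can, same height, gripped the same way.
- reel_center (a point): Centre of the loose solder reel lying flat (axis z up): black flanges 60 mm across, grey winding between, 28 mm tall, through-hole 20 mm across; underside 14 mm below this point. In the caddy's rear bay, about 8 mm behind can and bottle, 8 mm from each side wall, 34 mm from the back wall. Grip it across 60 mm along the caddy's x: one finger in the gap behind, one in the emptied front bay.
- caddy: Fixed plywood caddy 160 (x) x 120 (y) mm, open on top and in front. Origin at the centre of its underside, on the table; x points from the open front (towards the robot) to the back wall. Floor 4 mm thick, walls 36 mm high. Front bay x -80 to -20 mm, 104 mm wide: can and bottle at about x -50, y +26 and -26 mm (either way round). Rear bay x -20 to 72 mm, 76 mm wide: reel at about x 8, y 0.
- tray: Fixed shallow aluminium tray, 190 (x) x 150 (y) mm outside, rim 12 mm high, walls and floor 3 mm thick. Origin at the centre of its underside, on the table. Empty at the start; left or right of the caddy. The side area for can and bottle.
- stand: Fixed steel spindle stand: round base 90 mm across, 6 mm thick, with an upright post 6 mm across in its centre, its top 44 mm above the table. Origin at the centre of its underside, on the table. On the other side of the caddy from the tray. The reel goes on it, hole over the post, flat on the base (7 mm of play all round).
- pencup: Bystander: white cup with pens, 72 mm across, 85 mm tall (pens to 140 mm), loose; origin at the centre of its underside. Leave alone.
- meter: Bystander: red and black multimeter lying flat, 150 x 76 x 36 mm, loose; origin at the centre of its underside. Leave alone.
- driver: Bystander: screwdriver about 180 mm long lying on the table, loose; its x axis runs from handle to tip. Leave alone.
There are look-alikes about, which are no part of the job. What is shaped like the tray but purple is not meant. Leave any turquoise look-alike of the part that bears bottle_center alone.

How it is judged:
By the outcome, as a careful person would: the job done as asked, in the order asked, and still so for the second after the job is handed in, with the robot touching nothing.
It also fails if it takes over 109 s, if anything falls off the work surface, if the arm or the gripper's body presses on something with over 40 N, if the wrist force passes 120 N, or if a joint passes its speed limit or range.

## Working session

There is one attempt and no reset: what is moved stays moved. The work goes in short steps, Python scripts to look and compute and a tool call to move; the robot and the scene stay as the last step left them, time stands still between calls to the robot, and variables do not carry over. Pictures are saved under pics/ and viewed, at most 14 in all, crops included, and the job is handed in when it is done.

Besides the shell and the picture viewer there is one more tool, called after "Call:" by a JSON object that holds its "name" and its "arguments", one argument or row to a line. move_arm: Moves the arm, as the interface text tells. Its arguments: {"type":"object","properties":{"targets":{"type":"array","items":{"type":"array"}},"grip":{"type":"number"}},"required":["targets"]}

```bash
mkdir -p pics; cat > h.py <<'E'
import numpy as np, cv2, json
from plant import ctrl, optics
def grab(n,save=None):
    f=optics.grab_frame(n)
    if save: cv2.imwrite('pics/'+save,f['color'])
    return f
def ray(f,u,v,z):
    T=np.array(f['world_from_camera']); d=T[:3,:3]@np.array([(u-f['cx'])/f['fx'],(v-f['cy'])/f['fy'],1]); o=T[:3,3]
    return o+d*(z-o[2])/d[2]
def proj(f,p):
    T=np.linalg.inv(np.array(f['world_from_camera'])); q=T[:3,:3]@np.array(p)+T[:3,3]
    return np.array([f['fx']*q[0]/q[2]+f['cx'],f['fy']*q[1]/q[2]+f['cy']])
E
python3 - <<'E'
from h import *
for n in('scene','top'):
    f=grab(n,n+'0.png'); print(n,f['fx'],f['cx'],f['cy'],np.round(f['world_from_camera'],3).tolist())
s=ctrl.state();print(s['tcp_rot'],s['gripper_width'],ctrl.tcp_to_tips)
a=cv2.imread('pics/top0.png');cv2.imwrite('pics/top0b.png',cv2.resize(a,(800,600),interpolation=cv2.INTER_CUBIC))
E
```

```text
scene 346.44326295300795 257.1597557610574 192.38869195782988 [[0.693, 0.396, -0.603, 1.034], [0.721, -0.377, 0.581, -0.495], [0.003, -0.837, -0.547, 0.552], [0.0, 0.0, 0.0, 1.0]]
top 359.0815238206168 258.3057215461429 195.27270518497048 [[0.02, -0.99, 0.143, 0.325], [-1.0, -0.017, 0.018, 0.012], [-0.015, -0.143, -0.99, 1.166], [0.0, 0.0, 0.0, 1.0]]
[-1.52115498e-04  1.70556277e-01  9.85347796e-01 -5.04433254e-04] 0.08483339843305308 0.022
```

View pics/top0b.png

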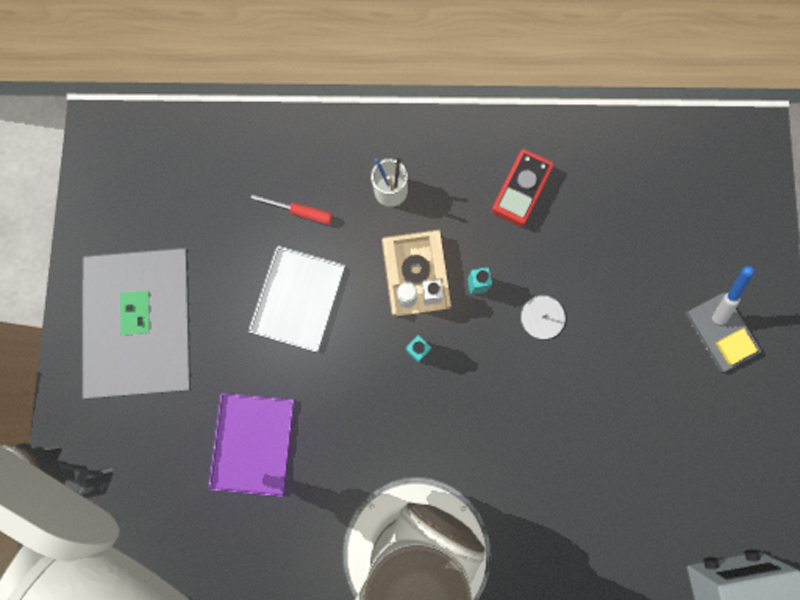

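View pics/scene0.png

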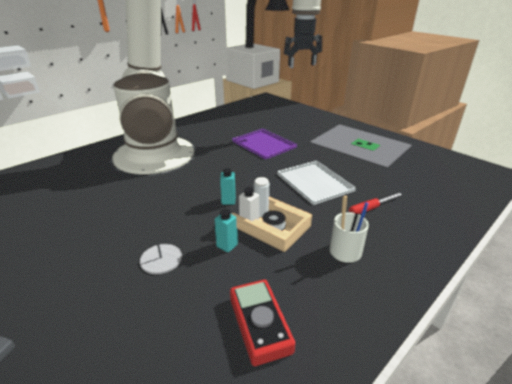

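Top view (800x600 px): the can's white cap is at (407,292) and the white bottle with the black cap is at (433,288). The reel is at (416,268), the aluminium tray at (297,299) and the stand at (543,317).
Candidates for the bottle are white (433,288), turquoise (480,280) and turquoise (418,348): I choose the white one in the caddy. Candidates for the tray are aluminium (297,299), purple (252,445) and a grey mat (135,322): I choose the aluminium one.

```bash
python3 - <<'E'
from h import *
f=grab('top'); im=f['color']
c=im[140:240,225:325]; cv2.imwrite('pics/crop.png',cv2.resize(c,(800,800),interpolation=cv2.INTER_CUBIC)[:600])
hsv=cv2.cvtColor(im,cv2.COLOR_BGR2HSV); H,S,V=cv2.split(hsv)
def comp(m,u,v,name,z):
    m=m.astype(np.uint8); n,l,st,ce=cv2.connectedComponentsWithStats(m)
    d=[np.hypot(*(ce[i]-[u,v])) if st[i,4]>8 else 1e9 for i in range(1,n)]; i=1+int(np.argmin(d))
    k=(l==i).astype(np.uint8); cs,_=cv2.findContours(k,0,2); h=max(cs,key=cv2.contourArea); r=cv2.minAreaRect(h)
    print(name,st[i].tolist(),'cent',ce[i].round(1),'box c',np.round(r[0],1),'->',ray(f,*r[0],z).round(4))
    W=np.array([ray(f,*p,z)[:2] for p in h[:,0]]).astype(np.float32); print('   world rect',cv2.minAreaRect(W))
b=1/1.5625
comp((V>110)&(S<60),297*b,299*b,'tray',.012)
comp((V>110)&(S<60),543*b,317*b,'stand',.006)
comp((S>60)&(H<30)&(V>90),416*b,272*b,'caddy',.036)
roi=np.zeros_like(V,bool); roi[150:200,250:290]=1
comp((V<70)&roi,416*b,268*b,'reel',.032)
comp((V<70)&roi,433*b,288*b,'bcap',.104)
comp((V>190)&(S<40)&roi,407*b,292*b,'ccap',.104)
t=(S>100)&(H>80)&(H<100)
comp(t,480*b,280*b,'teal1',.05); comp(t,418*b,348*b,'teal2',.05)
E
```

```text
tray [158, 157, 63, 74, 3087] cent [188.8 191.5] box c [185.7 192.1] -> [0.4979 0.2695 0.012 ]
   world rect ((0.49935591220855713, 0.2698708176612854), (0.18378151953220367, 0.239645853638649), 77.05313873291016)
stand [333, 189, 29, 28, 646] cent [347.  202.6] box c [347.  202.5] -> [ 0.4737 -0.2553  0.006 ]
   world rect ((0.4739704132080078, -0.2552422881126404), (0.08820372074842453, 0.09094081819057465), 0.9940645694732666)
caddy [263, 171, 6, 4, 21] cent [265.6 172.6] box c [265.5 172.5] -> [0.5622 0.0105 0.036 ]
   world rect ((0.5622107982635498, 0.010503840632736683), (0.009813620708882809, 0.016037922352552414), 0.949009120464325)Traceback (most recent call last):
  File "<stdin>", line 16, in <module>
  File "<stdin>", line 7, in comp
    return _wrapfunc(a, 'argmin', axis=axis, out=out, **kwds)
    return _wrapit(obj, method, *args, **kwds)
    result = getattr(arr, method)(*args, **kwds)
ValueError: attempt to get argmin of an empty sequence
```

View pics/crop.png

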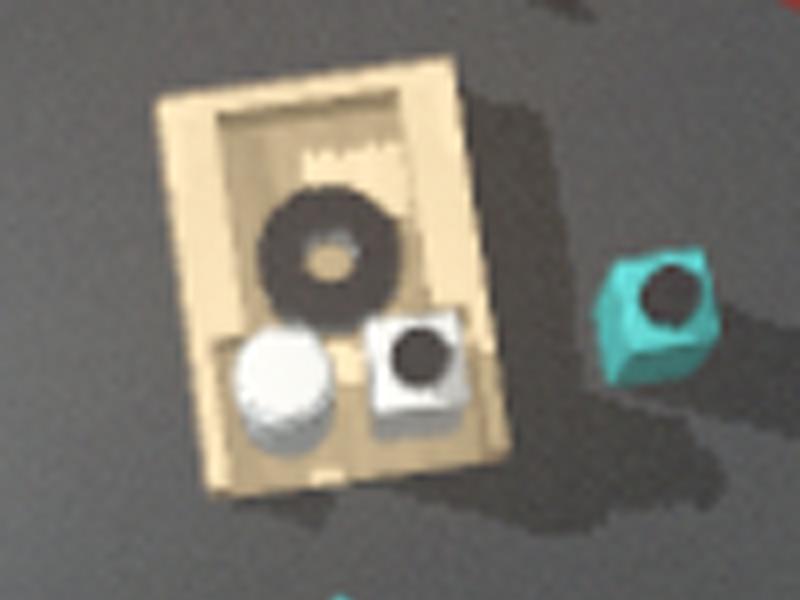

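The crop confirms the choice. At 8x from offset (225,140), the can cap is at (285,366), the white bottle's black cap at (420,357) and the reel at (330,257). The turquoise bottle stands beside the caddy at (670,300).

```bash
python3 - <<'E'
from h import *
f=grab('top'); im=f['color']; hsv=cv2.cvtColor(im,cv2.COLOR_BGR2HSV); H,S,V=cv2.split(hsv)
g=lambda x,y,z: ray(f,(x+.5)/8-.5+225,(y+.5)/8-.5+140,z).round(4)
for n,x,y,z in [('reel',330,257,.032),('bcap',420,357,.104),('ccap',285,366,.104),('cBL',155,100,.036),('cBR',452,58,.036),('cFR',510,457,.036),('cFL',207,495,.036),('t1cap',670,295,.1)]: print(n,g(x,y,z))
def rect(m,z,n):
    cs,_=cv2.findContours(m.astype(np.uint8),0,2); h=max(cs,key=cv2.contourArea)
    W=np.array([ray(f,*p,z)[:2] for p in h[:,0]]).astype(np.float32); r=cv2.minAreaRect(W); print(n,r,cv2.minEnclosingCircle(W))
def roi(m,u0,v0,u1,v1): k=np.zeros_like(V,bool);k[v0:v1,u0:u1]=1;return m&k
print('cad hsv',hsv[170,249],'tray',hsv[190,190],'desk',hsv[220,200],'reel',hsv[176,260],'bcap',hsv[184,277],'ccap',hsv[186,260])
rect(roi((S>50)&(H>8)&(H<30)&(V>100),235,140,295,208),.036,'caddy')
rect(roi((V<90),258,162,274,182),.032,'reel')
rect(roi((V<90),272,178,282,190),.104,'bcap')
rect(roi((V>175)&(S<60),155,152,225,230),.012,'tray')
t=(S>100)&(H>80)&(H<100)
rect(roi(t,295,160,325,195),.05,'t1'); rect(roi(t,255,210,280,235),.05,'t2')
f=grab('scene');
for p in ((.52,.0,.104),): print(proj(f,p))
E
```

```text
reel [0.5657 0.0095 0.032 ]
bcap [ 0.5128 -0.0247  0.104 ]
ccap [0.5085 0.0258 0.104 ]
cBL [0.6285 0.0814 0.036 ]
cBR [ 0.6479 -0.0385  0.036 ]
cFR [ 0.4852 -0.0632  0.036 ]
cFL [0.4678 0.0567 0.036 ]
t1cap [ 0.5388 -0.1187  0.1   ]
cad hsv [ 19  64 247] tray [ 84   5 252] desk [ 90   3 248] reel [11 32 88] bcap [ 3 31 83] ccap [ 24   5 252]
caddy ((0.5570920705795288, 0.009217493236064911), (0.16786698997020721, 0.12347358465194702), 8.974076271057129) ((0.5582517385482788, 0.008335642516613007), 0.10056523978710175)
reel ((0.5664045810699463, 0.010564054362475872), (0.04928426444530487, 0.0483507439494133), 0.9315482378005981) ((0.5661877989768982, 0.010046925395727158), 0.0272035114467144)
bcap ((0.5133132934570312, -0.022989042103290558), (0.018281515687704086, 0.014991032890975475), 0.6621726751327515) ((0.5133394598960876, -0.024487361311912537), 0.009697770699858665)
tray ((0.5038630366325378, 0.25670671463012695), (0.14991000294685364, 0.19158585369586945), 74.7057113647461) ((0.5030831694602966, 0.2556290924549103), 0.11860070377588272)
t1 ((0.5405293107032776, -0.11909297108650208), (0.04746879264712334, 0.04669240862131119), 9.515803337097168) ((0.540591835975647, -0.11915510892868042), 0.03129246085882187)
t2 ((0.40111780166625977, 0.0032183937728405), (0.03730110824108124, 0.03739410266280174), 45.91112518310547) ((0.3997035622596741, 0.0030675961170345545), 0.02501276694238186)
[257.13235763 186.11590713]
```

Call:
{"name": "move_arm", "arguments": {
  "targets": [
    [[0.47, -0.78, 0], [0, 0, -5.6]],
    [[0.47, -0.78, 0], [0, 0, -5.6]],
    [[0.47, -0.78, 0], [0, 0, -5.6]],
    [[0.47, -0.78, 0], [0, 0, -5.6]],
    [[0.47, -0.78, 0], [0, 0, -5.6]],
    [[0.47, -0.78, 0], [0, 0, -5.6]],
    [[0.47, -0.78, 0], [0, 0, -5.6]],
    [[0.47, -0.78, 0], [0, 0, -5.6]],
    [[0.47, -0.78, 0], [0, 0, -5.6]],
    [[0.47, -0.78, 0], [0, 0, -5.6]],
    [[0.47, -0.78, 0], [0, 0, -5.6]],
    [[0, 0, 0], [0, 0, 0]]
  ],
  "grip": 85
}}

```text
t: 1.75
ee_pos: [0.5046, 0.0239, 0.2526]
tcp_rot: [-0.0, 0.653, 0.757, -0.001]
wrist_force: [0.3, -0.5, 0.3]
gripper_width: 0.085
grip_force: 0.0
```

```bash
python3 - <<'E'
from h import *
a=cv2.imread('pics/scene0.png')[165:255,200:320]; cv2.imwrite('pics/sc.png',cv2.resize(a,None,fx=6.6,fy=6.6,interpolation=cv2.INTER_CUBIC))
s=ctrl.state(); print(s['ee_pos'],s['tcp_rot'],s['joints'],s['t'])
E
```

```text
[0.50455256 0.02388529 0.25258221] [-3.27510646e-04  6.53019683e-01  7.57340689e-01 -5.17877041e-04] [-1.05044063e-01  5.02140464e-03  1.59509335e+00 -4.77832466e-04
  1.54260648e+00 -2.52696660e-01] 1.75
```

View pics/sc.png

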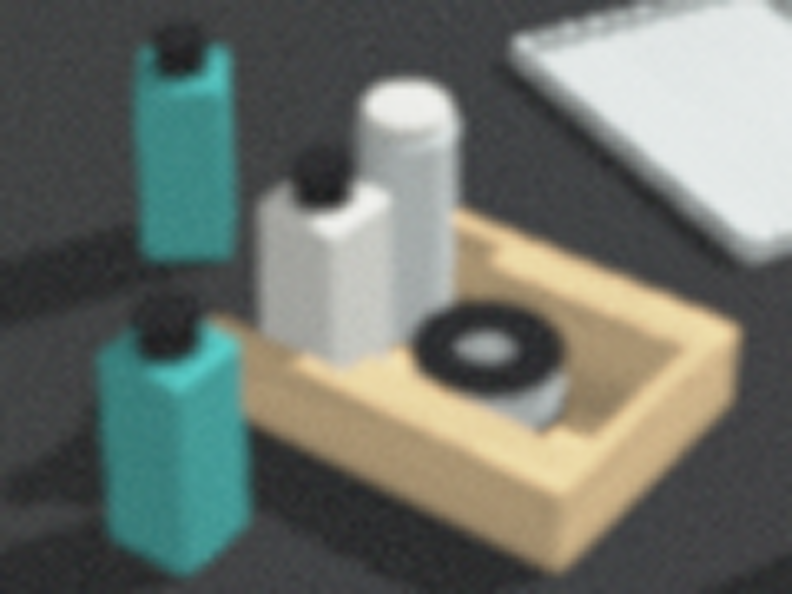

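The scene crop (6.6x from (200,165)) shows the can's cap top at (408,103), the bottle's cap top at (322,165) and the reel top at (490,347).

```bash
python3 - <<'E'
from h import *
f=grab('scene','s1.png')
for n,x,y,z in [('can',408,103,.104),('bot',322,165,.104),('reel',490,347,.032)]: print(n,ray(f,200+(x+.5)/6.6-.5,165+(y+.5)/6.6-.5,z).round(4))
print(ctrl.state()['ee_pos'])
E
```

```text
can [0.5072 0.027  0.104 ]
bot [ 0.5168 -0.026   0.104 ]
reel [0.5701 0.0094 0.032 ]
[0.5038201  0.02542283 0.25278005]
```

Call:
{"name": "move_arm", "arguments": {
  "targets": [
    [[0.05, 0.015, -0.4], [0, 0, 0.4]],
    [[0, 0, -0.5], [0, 0, 0]],
    [[0, 0, -0.5], [0, 0, 0]],
    [[0, 0, -0.5], [0, 0, 0]],
    [[0, 0, -0.4], [0, 0, 0]],
    [[0, 0, -0.3], [0, 0, 0]],
    [[0, 0, -0.25], [0, 0, 0]],
    [[0, 0, -0.15], [0, 0, 0]],
    [[0, 0, 0], [0, 0, 0]],
    [[0, 0, 0], [0, 0, 0]],
    [[0, 0, 0], [0, 0, 0]]
  ]
}}

```text
t: 3.18
ee_pos: [0.5067, 0.0276, 0.0738]
tcp_rot: [0.0, 0.648, 0.761, 0.0]
wrist_force: [-0.1, 0.8, 0.2]
gripper_width: 0.0848
grip_force: 0.0
```

```bash
python3 - <<'E'
from h import *
f=grab('scene')
cv2.imwrite('pics/s2.png',cv2.resize(f['color'][120:270,180:380],(800,600),interpolation=cv2.INTER_CUBIC))
E
```

```text
(no output)
```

View pics/s2.png

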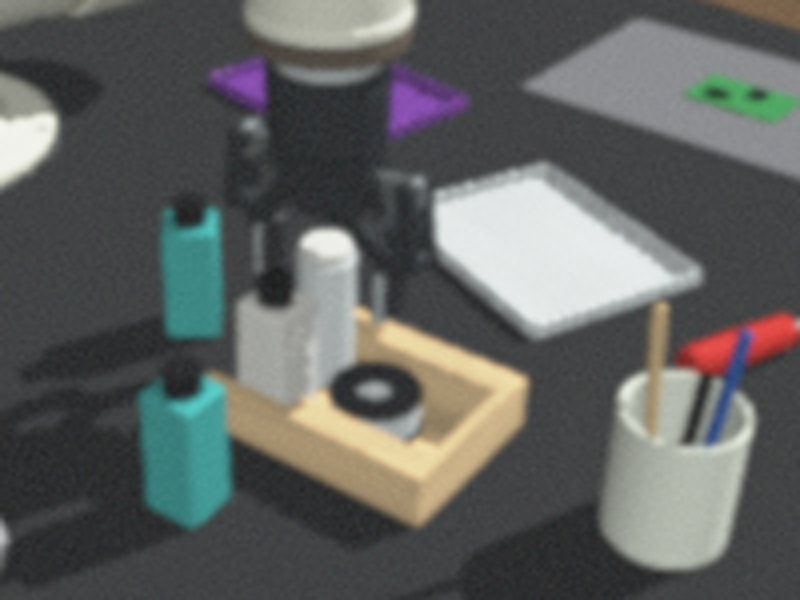

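The fingers straddle the can, at (260,250) and (385,290). I close now.

Call:
{"name": "move_arm", "arguments": {
  "targets": [
    [[0, 0, 0], [0, 0, 0]],
    [[0, 0, 0], [0, 0, 0]],
    [[0, 0, 0], [0, 0, 0]],
    [[0, 0, 0], [0, 0, 0]],
    [[0, 0, 0], [0, 0, 0]],
    [[0, 0, 0], [0, 0, 0]],
    [[0, 0, 0], [0, 0, 0]],
    [[0, 0, 0], [0, 0, 0]]
  ],
  "grip": 25
}}

```text
t: 4.22
ee_pos: [0.5066, 0.0276, 0.0734]
tcp_rot: [0.0, 0.648, 0.761, 0.0]
wrist_force: [-0.8, -0.1, 6.4]
gripper_width: 0.0367
grip_force: 59.4
```

Call:
{"name": "move_arm", "arguments": {
  "targets": [
    [[0, 0, 0.3], [0, 0, 0]],
    [[0, 0, 0.4], [0, 0, 0]],
    [[0, 0, 0.5], [0, 0, 0]],
    [[0, 0.3, 0], [0, 0, 0]],
    [[0, 0.5, 0], [0, 0, 0]],
    [[0, 0.6, 0], [0, 0, 0]],
    [[0, 0.6, 0], [0, 0, 0]],
    [[0, 0.6, 0], [0, 0, 0]],
    [[0, 0.6, 0], [0, 0, 0]],
    [[0, 0.5, 0], [0, 0, 0]],
    [[0, 0.4, 0], [0, 0, 0]],
    [[0, 0.3, 0], [0, 0, 0]]
  ]
}}

```text
t: 5.72
ee_pos: [0.5057, 0.293, 0.144]
tcp_rot: [-0.0, 0.648, 0.762, -0.001]
wrist_force: [0.6, -0.9, -1.2]
gripper_width: 0.0366
grip_force: 60.2
```

Call:
{"name": "move_arm", "arguments": {
  "targets": [
    [[0, 0, 0], [0, 0, 0]],
    [[0, 0, 0], [0, 0, 0]],
    [[0, 0, -0.4], [0, 0, 0]],
    [[0, 0, -0.3], [0, 0, 0]],
    [[0, 0, -0.2], [0, 0, 0]],
    [[0, 0, -0.1], [0, 0, 0]],
    [[0, 0, -0.08], [0, 0, 0]],
    [[0, 0, -0.06], [0, 0, 0]],
    [[0, 0, 0], [0, 0, 0]],
    [[0, 0, 0], [0, 0, 0]],
    [[0, 0, 0], [0, 0, 0]]
  ]
}}

```text
t: 7.1
ee_pos: [0.5066, 0.2917, 0.0771]
tcp_rot: [0.0, 0.648, 0.761, 0.0]
wrist_force: [-0.5, 0.5, -1.3]
gripper_width: 0.037
grip_force: 60.2
```

Call:
{"name": "move_arm", "arguments": {
  "targets": [
    [[0, 0, -0.04], [0, 0, 0]],
    [[0, 0, -0.03], [0, 0, 0]],
    [[0, 0, 0], [0, 0, 0]],
    [[0, 0, 0], [0, 0, 0]]
  ]
}}

```text
t: 7.6
ee_pos: [0.5065, 0.2916, 0.0726]
tcp_rot: [-0.0, 0.648, 0.761, -0.0]
wrist_force: [-1.0, -0.3, -1.0]
gripper_width: 0.0367
grip_force: 60.1
```

Call:
{"name": "move_arm", "arguments": {
  "targets": [
    [[0, 0, -0.015], [0, 0, 0]],
    [[0, 0, 0], [0, 0, 0]],
    [[0, 0, 0], [0, 0, 0]]
  ]
}}

```text
t: 7.98
ee_pos: [0.5065, 0.2917, 0.0724]
tcp_rot: [0.0, 0.648, 0.761, 0.0]
wrist_force: [-2.9, -1.0, 8.9]
gripper_width: 0.0363
grip_force: 61.1
```

Call:
{"name": "move_arm", "arguments": {
  "targets": [
    [[0, 0, 0], [0, 0, 0]],
    [[0, 0, 0], [0, 0, 0]],
    [[0, 0, 0], [0, 0, 0]],
    [[0, 0, 0], [0, 0, 0]],
    [[0, 0, 0], [0, 0, 0]],
    [[0, 0, 0], [0, 0, 0]],
    [[0, 0, 0.3], [0, 0, 0]],
    [[0, 0, 0.5], [0, 0, 0]],
    [[0, 0, 0.5], [0, 0, 0]],
    [[0, 0, 0.4], [0, 0, 0]],
    [[0, 0, 0], [0, 0, 0]],
    [[0, 0, 0], [0, 0, 0]]
  ],
  "grip": 85
}}

```text
t: 9.48
ee_pos: [0.5063, 0.2915, 0.1738]
tcp_rot: [-0.0, 0.648, 0.761, -0.0]
wrist_force: [0.1, 0.5, 0.1]
gripper_width: 0.0851
grip_force: 0.0
```

Call:
{"name": "move_arm", "arguments": {
  "targets": [
    [[0, -0.4, 0], [0, 0, 0]],
    [[0.03, -0.6, 0], [0, 0, 0]],
    [[0.03, -0.7, 0], [0, 0, 0]],
    [[0.03, -0.7, 0], [0, 0, 0]],
    [[0.02, -0.7, 0], [0, 0, 0]],
    [[0.02, -0.7, 0], [0, 0, 0]],
    [[0, -0.6, 0], [0, 0, 0]],
    [[0, -0.5, 0], [0, 0, 0]],
    [[0, -0.38, 0], [0, 0, 0]],
    [[0, 0, 0], [0, 0, 0]],
    [[0, 0, 0], [0, 0, 0]]
  ]
}}

```text
t: 10.85
ee_pos: [0.5141, -0.0247, 0.1733]
tcp_rot: [-0.0, 0.648, 0.761, -0.0]
wrist_force: [-0.2, -0.8, 0.1]
gripper_width: 0.0852
grip_force: 0.0
```

```bash
python3 - <<'E'
from h import *
f=grab('scene')
cv2.imwrite('pics/s3.png',cv2.resize(f['color'][120:270,180:380],(800,600),interpolation=cv2.INTER_CUBIC)); print(ctrl.state()['ee_pos'])
E
```

```text
[ 0.51411813 -0.02448939  0.17341116]
```

View pics/s3.png

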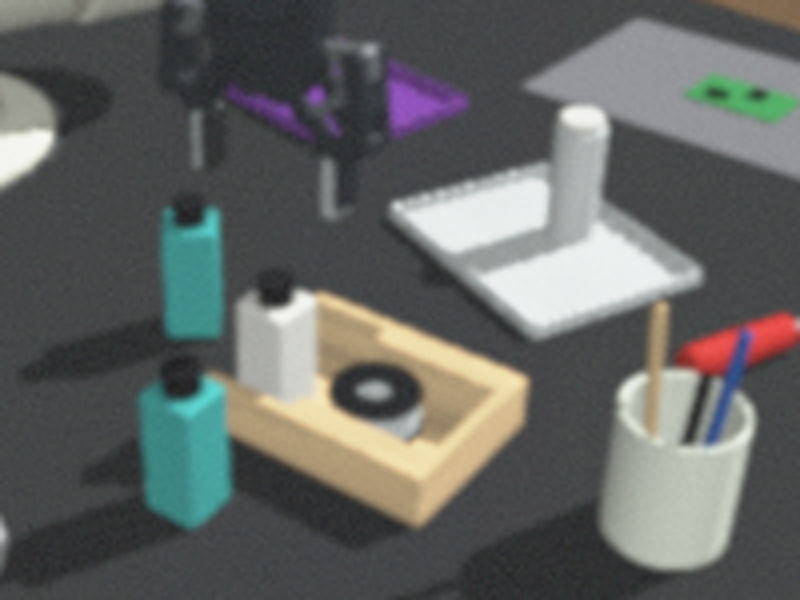

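The can stands upright in the tray at (580,175), and the white bottle is untouched at (275,340) under the gripper.

Call:
{"name": "move_arm", "arguments": {
  "targets": [
    [[0, 0, -0.4], [0, 0, 0]],
    [[0, 0, -0.5], [0, 0, 0]],
    [[0, 0, -0.4], [0, 0, 0]],
    [[0, 0, -0.24], [0, 0, 0]],
    [[0, 0, -0.1], [0, 0, 0]],
    [[0, 0, 0], [0, 0, 0]],
    [[0, 0, 0], [0, 0, 0]]
  ]
}}

```text
t: 11.78
ee_pos: [0.5147, -0.0252, 0.0761]
tcp_rot: [0.0, 0.648, 0.761, 0.0]
wrist_force: [0.3, 0.1, -0.5]
gripper_width: 0.0847
grip_force: 0.0
```

Call:
{"name": "move_arm", "arguments": {
  "targets": [
    [[0, 0, 0], [0, 0, 0]],
    [[0, 0, 0], [0, 0, 0]],
    [[0, 0, 0], [0, 0, 0]],
    [[0, 0, 0], [0, 0, 0]],
    [[0, 0, 0], [0, 0, 0]],
    [[0, 0, 0], [0, 0, 0]],
    [[0, 0, 0], [0, 0, 0]],
    [[0, 0, 0], [0, 0, 0]]
  ],
  "grip": 23
}}

```text
t: 12.78
ee_pos: [0.5144, -0.0252, 0.0756]
tcp_rot: [0.0, 0.648, 0.761, 0.0]
wrist_force: [-1.5, -1.0, 5.4]
gripper_width: 0.0355
grip_force: 59.5
```

Call:
{"name": "move_arm", "arguments": {
  "targets": [
    [[0, 0, 0.3], [0, 0, 0]],
    [[0, 0, 0.4], [0, 0, 0]],
    [[0, 0, 0.4], [0, 0, 0]],
    [[0, 0.3, 0], [0, 0, 0]],
    [[0, 0.5, 0], [0, 0, 0]],
    [[0, 0.6, 0], [0, 0, 0]],
    [[0, 0.6, 0], [0, 0, 0]],
    [[0, 0.6, 0], [0, 0, 0]],
    [[0, 0.6, 0], [0, 0, 0]],
    [[0, 0.5, 0], [0, 0, 0]],
    [[0, 0.4, 0], [0, 0, 0]],
    [[0, 0, 0], [0, 0, 0]]
  ]
}}

```text
t: 14.28
ee_pos: [0.5132, 0.2228, 0.1399]
tcp_rot: [-0.001, 0.648, 0.762, -0.001]
wrist_force: [-0.1, -0.9, -2.9]
gripper_width: 0.035
grip_force: 60.1
```

Call:
{"name": "move_arm", "arguments": {
  "targets": [
    [[0, 0, 0], [0, 0, 0]],
    [[0, 0, -0.4], [0, 0, 0]],
    [[0, 0, -0.3], [0, 0, 0]],
    [[0, 0, -0.2], [0, 0, 0]],
    [[0, 0, -0.1], [0, 0, 0]],
    [[0, 0, -0.06], [0, 0, 0]],
    [[0, 0, -0.04], [0, 0, 0]],
    [[0, 0, 0], [0, 0, 0]],
    [[0, 0, 0], [0, 0, 0]],
    [[0, 0, 0], [0, 0, 0]]
  ]
}}

```text
t: 15.52
ee_pos: [0.5144, 0.2209, 0.0756]
tcp_rot: [0.0, 0.648, 0.761, 0.0]
wrist_force: [-0.4, -0.7, -1.9]
gripper_width: 0.0357
grip_force: 60.0
```

Call:
{"name": "move_arm", "arguments": {
  "targets": [
    [[0, 0, -0.01], [0, 0, 0]],
    [[0, 0, -0.01], [0, 0, 0]],
    [[0, 0, 0], [0, 0, 0]],
    [[0, 0, 0], [0, 0, 0]]
  ]
}}

```text
t: 16.02
ee_pos: [0.5144, 0.2209, 0.0746]
tcp_rot: [0.0, 0.648, 0.761, 0.0]
wrist_force: [-1.8, -0.7, 5.6]
gripper_width: 0.0353
grip_force: 60.7
```

Call:
{"name": "move_arm", "arguments": {
  "targets": [
    [[0, 0, 0], [0, 0, 0]],
    [[0, 0, 0], [0, 0, 0]],
    [[0, 0, 0], [0, 0, 0]],
    [[0, 0, 0], [0, 0, 0]],
    [[0, 0, 0], [0, 0, 0]],
    [[0, 0, 0], [0, 0, 0]],
    [[0, 0, 0.3], [0, 0, 0]],
    [[0, 0, 0.5], [0, 0, 0]],
    [[0, 0, 0.5], [0, 0, 0]],
    [[0, 0, 0.3], [0, 0, 0]],
    [[0, 0, 0], [0, 0, 0]],
    [[0, 0, 0], [0, 0, 0]]
  ],
  "grip": 85
}}

```text
t: 17.52
ee_pos: [0.5139, 0.2207, 0.1693]
tcp_rot: [-0.0, 0.648, 0.761, -0.0]
wrist_force: [0.0, 0.0, -0.7]
gripper_width: 0.085
grip_force: 0.0
```

Call:
{"name": "move_arm", "arguments": {
  "targets": [
    [[0.1, -0.3, 0], [0, 0, 0]],
    [[0.15, -0.6, 0], [0, 0, 0]],
    [[0.15, -0.7, 0], [0, 0, 0]],
    [[0.15, -0.7, 0], [0, 0, 0]],
    [[0.15, -0.6, 0], [0, 0, 0]],
    [[0.1, -0.4, 0], [0, 0, 0]],
    [[0.08, -0.22, 0], [0, 0, 0]],
    [[0, 0, -0.4], [0, 0, 0]],
    [[0, 0, -0.4], [0, 0, 0]],
    [[0, 0, -0.2], [0, 0, 0]],
    [[0, 0, 0], [0, 0, 0]],
    [[0, 0, 0], [0, 0, 0]]
  ],
  "grip": 77
}}

```text
t: 19.02
ee_pos: [0.5675, 0.0096, 0.111]
tcp_rot: [0.0, 0.648, 0.761, 0.0]
wrist_force: [-0.3, -0.4, 0.4]
gripper_width: 0.0767
grip_force: 0.0
```

```bash
python3 - <<'E'
from h import *
f=grab('scene')
cv2.imwrite('pics/s4.png',cv2.resize(f['color'][120:270,180:380],(800,600),interpolation=cv2.INTER_CUBIC)); print(ctrl.state()['ee_pos'])
E
```

```text
[0.56750835 0.00963834 0.11110395]
```

View pics/s4.png

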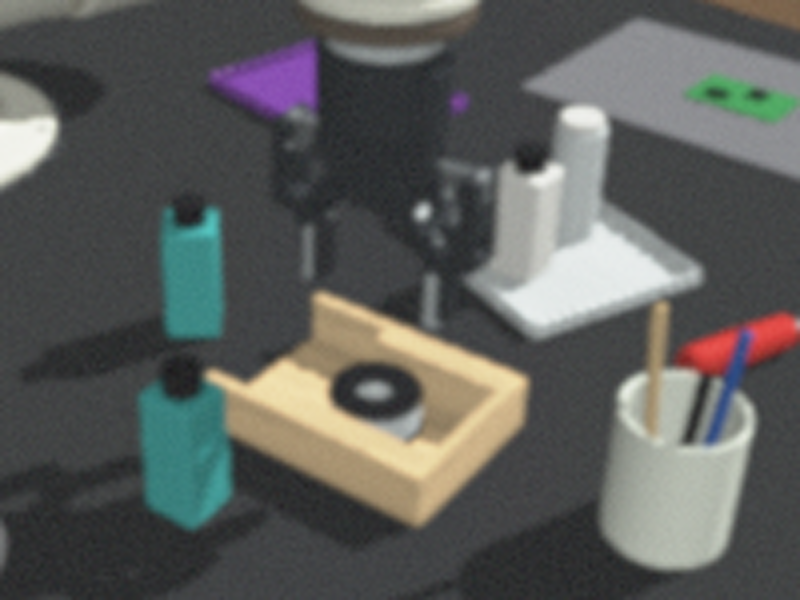

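Both can (580,175) and bottle (530,215) stand upright in the tray, and the reel is alone at (377,395) beneath the gripper.

Call:
{"name": "move_arm", "arguments": {
  "targets": [
    [[0, 0, -0.3], [0, 0, 0]],
    [[0, 0, -0.3], [0, 0, 0]],
    [[0, 0, -0.3], [0, 0, 0]],
    [[0, 0, -0.2], [0, 0, 0]],
    [[0, 0, -0.15], [0, 0, 0]],
    [[0, 0, -0.08], [0, 0, 0]],
    [[0, 0, -0.04], [0, 0, 0]],
    [[0, 0, 0], [0, 0, 0]],
    [[0, 0, 0], [0, 0, 0]]
  ]
}}

```text
t: 20.2
ee_pos: [0.5673, 0.0096, 0.0283]
tcp_rot: [0.0, 0.648, 0.761, 0.0]
wrist_force: [-0.7, 0.0, 0.6]
gripper_width: 0.0767
grip_force: 0.0
```

Call:
{"name": "move_arm", "arguments": {
  "targets": [
    [[0, 0, 0], [0, 0, 0]],
    [[0, 0, 0], [0, 0, 0]],
    [[0, 0, 0], [0, 0, 0]],
    [[0, 0, 0], [0, 0, 0]],
    [[0, 0, 0], [0, 0, 0]],
    [[0, 0, 0], [0, 0, 0]]
  ],
  "grip": 48
}}

```text
t: 20.95
ee_pos: [0.5673, 0.0096, 0.0287]
tcp_rot: [0.0, 0.648, 0.761, 0.0]
wrist_force: [-4.2, -0.2, 7.9]
gripper_width: 0.0569
grip_force: 63.0
```

Call:
{"name": "move_arm", "arguments": {
  "targets": [
    [[0, 0, 0.2], [0, 0, 0]],
    [[0, 0, 0.3], [0, 0, 0]],
    [[0, 0, 0.4], [0, 0, 0]],
    [[0, 0, 0.5], [0, 0, 0]],
    [[0, 0, 0.5], [0, 0, 0]],
    [[0, 0, 0.4], [0, 0, 0]],
    [[0, 0, 0], [0, 0, 0]],
    [[0, 0, 0], [0, 0, 0]]
  ]
}}

```text
t: 21.95
ee_pos: [0.5668, 0.0096, 0.1657]
tcp_rot: [-0.0, 0.648, 0.761, -0.0]
wrist_force: [0.3, 0.2, -1.8]
gripper_width: 0.0562
grip_force: 64.9
```

```bash
python3 - <<'E'
from h import *
f=grab('scene')
cv2.imwrite('pics/s5.png',cv2.resize(f['color'][100:250,180:380],(800,600),interpolation=cv2.INTER_CUBIC)); print(ctrl.state()['ee_pos'])
E
```

```text
[0.56668974 0.00965228 0.16528223]
```

View pics/s5.png

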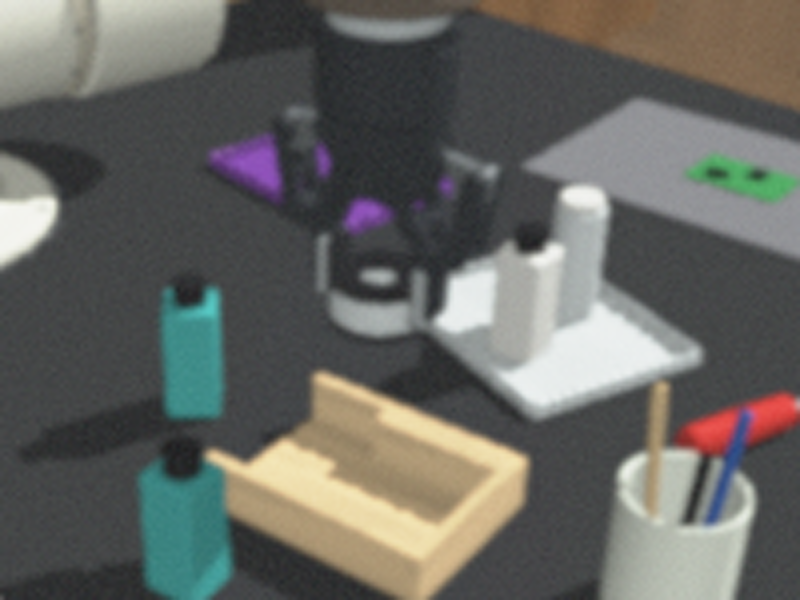

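The reel is held level with its hole at (378,277), and the tray pieces are still upright.

```bash
python3 - <<'E'
from h import *
f=grab('scene'); print('hole',ray(f,180+378.5/4-.5,100+277.5/4-.5,.169).round(4), ctrl.state()['ee_pos'].round(4))
V=cv2.cvtColor(f['color'],cv2.COLOR_BGR2GRAY); k=np.zeros_like(V); k[238:280,130:190]=(V[238:280,130:190]>120)
cs,_=cv2.findContours(cv2.morphologyEx(k,cv2.MORPH_CLOSE,np.ones((5,5))),0,2); h=max(cs,key=cv2.contourArea)
W=np.array([ray(f,*p,.006)[:2] for p in h[:,0]]).astype(np.float32); print('stand scene',cv2.minEnclosingCircle(W),cv2.boundingRect(h))
cv2.imwrite('pics/st.png',cv2.resize(f['color'][230:290,120:200],(800,600),interpolation=cv2.INTER_CUBIC))
E
```

```text
hole [0.5682 0.0067 0.169 ] [0.5667 0.0097 0.1651]
stand scene ((0.47625455260276794, -0.25742483139038086), 0.04630249738693237) (140, 245, 42, 29)
```

View pics/st.png

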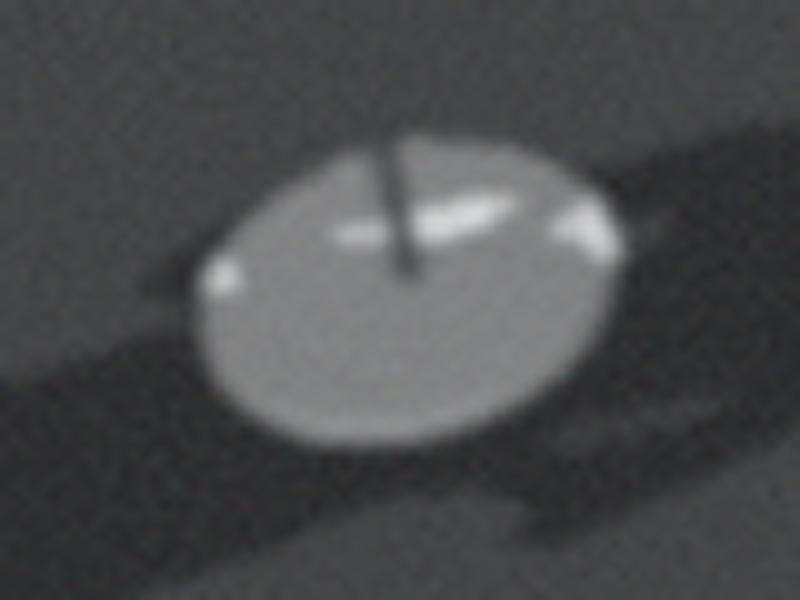

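Stand crop (10x from (120,230)): the post's foot is at (408,275), and the base is a clear ellipse. The stand's centre is about (0.474, -0.2555).

Call:
{"name": "move_arm", "arguments": {
  "targets": [
    [[-0.1, -0.2, 0], [0, 0, 0]],
    [[-0.15, -0.4, 0], [0, 0, 0]],
    [[-0.2, -0.5, 0], [0, 0, 0]],
    [[-0.2, -0.6, 0], [0, 0, 0]],
    [[-0.2, -0.6, 0], [0, 0, 0]],
    [[-0.2, -0.6, 0], [0, 0, 0]],
    [[-0.2, -0.6, 0], [0, 0, 0]],
    [[-0.15, -0.5, 0], [0, 0, 0]],
    [[-0.1, -0.25, 0], [0, 0, 0]],
    [[-0.05, -0.15, 0], [0, 0, 0]],
    [[0, 0, 0], [0, 0, 0]],
    [[0, 0, 0], [0, 0, 0]]
  ]
}}

```text
t: 23.55
ee_pos: [0.4743, -0.2537, 0.1659]
tcp_rot: [-0.0, 0.648, 0.762, 0.0]
wrist_force: [0.7, -0.1, -0.6]
gripper_width: 0.0563
grip_force: 64.9
```

Call:
{"name": "move_arm", "arguments": {
  "targets": [
    [[0, 0, 0], [0, 0, 0]],
    [[0, 0, -0.3], [0, 0, 0]],
    [[0, 0, -0.4], [0, 0, 0]],
    [[0, 0, -0.3], [0, 0, 0]],
    [[0, 0, -0.2], [0, 0, 0]],
    [[0, 0, -0.1], [0, 0, 0]],
    [[0, 0, 0], [0, 0, 0]],
    [[0, 0, 0], [0, 0, 0]]
  ]
}}

```text
t: 24.55
ee_pos: [0.4743, -0.2546, 0.0885]
tcp_rot: [0.0, 0.648, 0.761, 0.0]
wrist_force: [-0.1, 0.6, -1.6]
gripper_width: 0.0566
grip_force: 64.9
```

```bash
python3 - <<'E'
from h import *
f=grab('scene'); print(ctrl.state()['ee_pos'].round(4))
cv2.imwrite('pics/s6.png',cv2.resize(f['color'][200:290,100:220],(800,600),interpolation=cv2.INTER_CUBIC))
E
```

```text
[ 0.4743 -0.2546  0.0886]
```

View pics/s6.png

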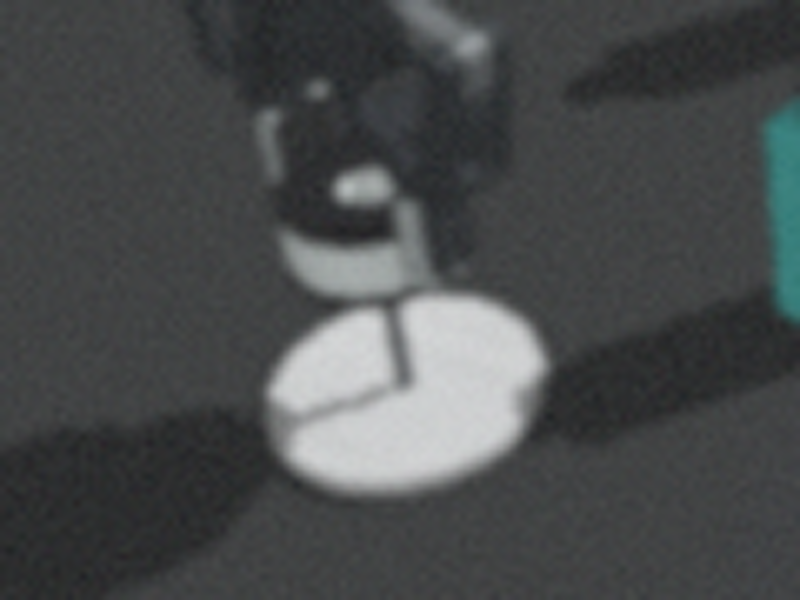

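The reel hovers above the post, with its hole at (362,185) and the post's foot at (405,383).

```bash
python3 - <<'E'
from h import *
f=grab('scene'); q=lambda x,y,z: ray(f,100+(x+.5)*.15-.5,200+(y+.5)*.15-.5,z).round(4)
print(q(362,185,.092),q(405,383,.006))
E
```

```text
[ 0.4741 -0.2568  0.092 ] [ 0.4736 -0.2557  0.006 ]
```

Call:
{"name": "move_arm", "arguments": {
  "targets": [
    [[0, 0, -0.2], [0, 0, 0]],
    [[0, 0, -0.2], [0, 0, 0]],
    [[0, 0, -0.2], [0, 0, 0]],
    [[0, 0, -0.15], [0, 0, 0]],
    [[0, 0, -0.1], [0, 0, 0]],
    [[0, 0, -0.06], [0, 0, 0]],
    [[0, 0, 0], [0, 0, 0]],
    [[0, 0, 0], [0, 0, 0]]
  ]
}}

```text
t: 25.65
ee_pos: [0.4742, -0.2545, 0.0337]
tcp_rot: [0.0, 0.648, 0.761, -0.0]
wrist_force: [-0.6, 0.7, -0.6]
gripper_width: 0.0564
grip_force: 64.9
```

Call:
{"name": "move_arm", "arguments": {
  "targets": [
    [[0, 0, -0.02], [0, 0, 0]],
    [[0, 0, -0.02], [0, 0, 0]],
    [[0, 0, 0], [0, 0, 0]],
    [[0, 0, 0], [0, 0, 0]]
  ]
}}

```text
t: 26.15
ee_pos: [0.4741, -0.2544, 0.031]
tcp_rot: [-0.0, 0.648, 0.761, -0.0]
wrist_force: [0.7, 0.1, -1.7]
gripper_width: 0.0566
grip_force: 64.9
```

Call:
{"name": "move_arm", "arguments": {
  "targets": [
    [[0, 0, -0.015], [0, 0, 0]],
    [[0, 0, 0], [0, 0, 0]],
    [[0, 0, 0], [0, 0, 0]]
  ]
}}

```text
t: 26.52
ee_pos: [0.4742, -0.2544, 0.0307]
tcp_rot: [0.0, 0.648, 0.761, -0.0]
wrist_force: [-3.4, 2.3, 10.3]
gripper_width: 0.0563
grip_force: 65.6
```

Call:
{"name": "move_arm", "arguments": {
  "targets": [
    [[0, 0, 0], [0, 0, 0]],
    [[0, 0, 0], [0, 0, 0]],
    [[0, 0, 0], [0, 0, 0]],
    [[0, 0, 0], [0, 0, 0]],
    [[0, 0, 0], [0, 0, 0]],
    [[0, 0, 0.2], [0, 0, 0]],
    [[0, 0, 0.4], [0, 0, 0]],
    [[0, 0, 0.6], [0, 0, 0]],
    [[0, 0, 0.7], [0, 0, 0]],
    [[0, 0, 0.5], [0, 0, 0]],
    [[0, 0, 0], [0, 0, 0]],
    [[0, 0, 0], [0, 0, 0]]
  ],
  "grip": 85
}}

```text
t: 28.02
ee_pos: [0.4739, -0.2542, 0.1739]
tcp_rot: [-0.0, 0.648, 0.761, -0.0]
wrist_force: [0.3, 0.2, -1.1]
gripper_width: 0.0849
grip_force: 0.0
```

```bash
python3 - <<'E'
from h import *
f=grab('scene'); print(ctrl.state()['ee_pos'].round(4))
cv2.imwrite('pics/s7.png',cv2.resize(f['color'][150:300,120:320],(800,600),interpolation=cv2.INTER_CUBIC))
E
```

```text
[ 0.4738 -0.2542  0.1735]
```

View pics/s7.png

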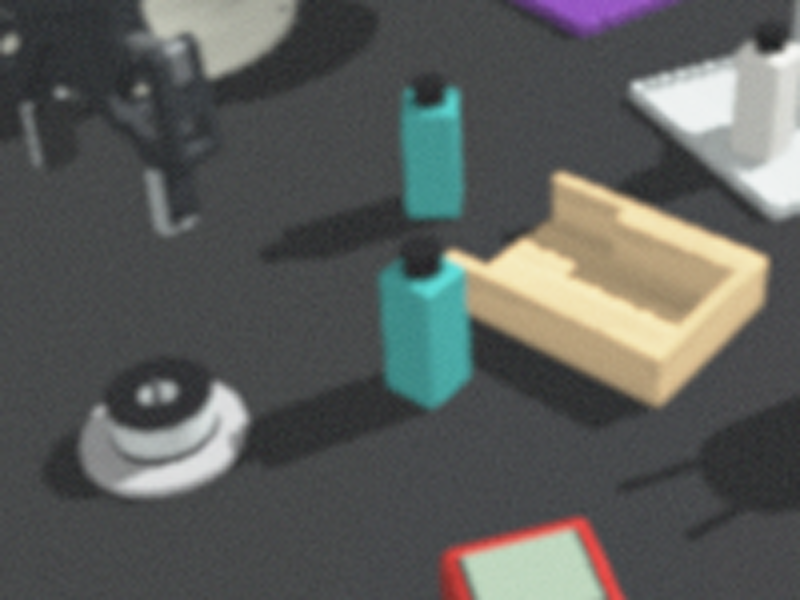

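The reel lies flat on the stand at (160,405) with the post through its hole. Next is the bottle.

Call:
{"name": "move_arm", "arguments": {
  "targets": [
    [[0.05, 0.4, 0], [0, 0, 0]],
    [[0.06, 0.7, 0], [0, 0, 0]],
    [[0.06, 0.8, 0], [0, 0, 0]],
    [[0.06, 0.8, 0], [0, 0, 0]],
    [[0.06, 0.8, 0], [0, 0, 0]],
    [[0.06, 0.8, 0], [0, 0, 0]],
    [[0.06, 0.8, 0], [0, 0, 0]],
    [[0.06, 0.8, 0], [0, 0, 0]],
    [[0.06, 0.8, 0], [0, 0, 0]],
    [[0.06, 0.6, 0], [0, 0, 0]],
    [[0.06, 0.4, 0], [0, 0, 0]],
    [[0.03, 0.22, 0], [0, 0, 0]]
  ]
}}

```text
t: 29.58
ee_pos: [0.5145, 0.2218, 0.1731]
tcp_rot: [-0.001, 0.648, 0.762, -0.001]
wrist_force: [0.5, -0.4, 0.0]
gripper_width: 0.0847
grip_force: 0.0
```

Call:
{"name": "move_arm", "arguments": {
  "targets": [
    [[0, 0, 0], [0, 0, 0]],
    [[0, 0, 0], [0, 0, 0]],
    [[0, 0, 0], [0, 0, 0]]
  ]
}}

```text
t: 29.95
ee_pos: [0.5149, 0.22, 0.1741]
tcp_rot: [0.0, 0.649, 0.761, -0.0]
wrist_force: [0.7, -0.6, -0.4]
gripper_width: 0.0848
grip_force: 0.0
```

Call:
{"name": "move_arm", "arguments": {
  "targets": [
    [[-0.01, 0.015, -0.4], [0, 0, 0]],
    [[0, 0, -0.5], [0, 0, 0]],
    [[0, 0, -0.4], [0, 0, 0]],
    [[0, 0, -0.24], [0, 0, 0]],
    [[0, 0, -0.12], [0, 0, 0]],
    [[0, 0, 0], [0, 0, 0]],
    [[0, 0, 0], [0, 0, 0]]
  ]
}}

```text
t: 30.82
ee_pos: [0.5147, 0.2218, 0.0753]
tcp_rot: [0.0, 0.648, 0.761, 0.0]
wrist_force: [-0.7, -0.4, -0.3]
gripper_width: 0.0849
grip_force: 0.0
```

Call:
{"name": "move_arm", "arguments": {
  "targets": [
    [[0, 0, 0], [0, 0, 0]],
    [[0, 0, 0], [0, 0, 0]],
    [[0, 0, 0], [0, 0, 0]],
    [[0, 0, 0], [0, 0, 0]],
    [[0, 0, 0], [0, 0, 0]],
    [[0, 0, 0], [0, 0, 0]],
    [[0, 0, 0], [0, 0, 0]],
    [[0, 0, 0], [0, 0, 0]]
  ],
  "grip": 23
}}

```text
t: 31.82
ee_pos: [0.5144, 0.2217, 0.0747]
tcp_rot: [0.0, 0.648, 0.761, 0.0]
wrist_force: [-0.9, 0.2, 5.4]
gripper_width: 0.0355
grip_force: 60.2
```

Call:
{"name": "move_arm", "arguments": {
  "targets": [
    [[0, 0, 0.3], [0, 0, 0]],
    [[0, 0, 0.4], [0, 0, 0]],
    [[0, 0, 0.4], [0, 0, 0]],
    [[0, -0.3, 0], [0, 0, 0]],
    [[0, -0.5, 0], [0, 0, 0]],
    [[0, -0.6, 0], [0, 0, 0]],
    [[0, -0.6, 0], [0, 0, 0]],
    [[0, -0.6, 0], [0, 0, 0]],
    [[0, -0.6, 0], [0, 0, 0]],
    [[0, -0.5, 0], [0, 0, 0]],
    [[0, -0.4, 0], [0, 0, 0]],
    [[0, 0, 0], [0, 0, 0]]
  ]
}}

```text
t: 33.33
ee_pos: [0.5136, -0.0262, 0.1399]
tcp_rot: [-0.0, 0.649, 0.761, -0.0]
wrist_force: [-0.9, 0.4, -1.3]
gripper_width: 0.0354
grip_force: 60.0
```

Call:
{"name": "move_arm", "arguments": {
  "targets": [
    [[0, 0, 0], [0, 0, 0]],
    [[0, 0, -0.4], [0, 0, 0]],
    [[0, 0, -0.3], [0, 0, 0]],
    [[0, 0, -0.15], [0, 0, 0]],
    [[0, 0, -0.1], [0, 0, 0]],
    [[0, 0, -0.06], [0, 0, 0]],
    [[0, 0, -0.04], [0, 0, 0]],
    [[0, 0, 0], [0, 0, 0]],
    [[0, 0, 0], [0, 0, 0]],
    [[0, 0, 0], [0, 0, 0]]
  ]
}}

```text
t: 34.58
ee_pos: [0.5144, -0.0243, 0.0776]
tcp_rot: [0.0, 0.648, 0.761, 0.0]
wrist_force: [0.4, -0.3, -0.7]
gripper_width: 0.0352
grip_force: 60.1
```

Call:
{"name": "move_arm", "arguments": {
  "targets": [
    [[0, 0, -0.02], [0, 0, 0]],
    [[0, 0, -0.02], [0, 0, 0]],
    [[0, 0, 0], [0, 0, 0]],
    [[0, 0, 0], [0, 0, 0]]
  ]
}}

```text
t: 35.08
ee_pos: [0.5144, -0.0243, 0.0757]
tcp_rot: [0.0, 0.648, 0.761, 0.0]
wrist_force: [-3.4, 0.7, 10.1]
gripper_width: 0.0354
grip_force: 61.6
```

Call:
{"name": "move_arm", "arguments": {
  "targets": [
    [[0, 0, 0], [0, 0, 0]],
    [[0, 0, 0], [0, 0, 0]],
    [[0, 0, 0], [0, 0, 0]],
    [[0, 0, 0], [0, 0, 0]],
    [[0, 0, 0], [0, 0, 0]],
    [[0, 0, 0], [0, 0, 0]],
    [[0, 0, 0.3], [0, 0, 0]],
    [[0, 0, 0.5], [0, 0, 0]],
    [[0, 0, 0.5], [0, 0, 0]],
    [[0, 0, 0.35], [0, 0, 0]],
    [[0, 0, 0], [0, 0, 0]]
  ],
  "grip": 85
}}

```text
t: 36.45
ee_pos: [0.5149, -0.0244, 0.1755]
tcp_rot: [0.001, 0.648, 0.761, 0.001]
wrist_force: [-0.8, 0.2, -0.7]
gripper_width: 0.0851
grip_force: 0.0
```

Call:
{"name": "move_arm", "arguments": {
  "targets": [
    [[0, 0.4, 0], [0, 0, 0]],
    [[-0.03, 0.6, 0], [0, 0, 0]],
    [[-0.03, 0.7, 0], [0, 0, 0]],
    [[-0.03, 0.7, 0], [0, 0, 0]],
    [[-0.02, 0.7, 0], [0, 0, 0]],
    [[-0.02, 0.7, 0], [0, 0, 0]],
    [[0, 0.6, 0], [0, 0, 0]],
    [[0, 0.5, 0], [0, 0, 0]],
    [[0, 0.36, 0], [0, 0, 0]],
    [[0, 0, 0], [0, 0, 0]],
    [[0, 0, 0], [0, 0, 0]]
  ]
}}

```text
t: 37.83
ee_pos: [0.5065, 0.2907, 0.1737]
tcp_rot: [-0.0, 0.648, 0.761, -0.0]
wrist_force: [0.8, -0.2, -0.4]
gripper_width: 0.0854
grip_force: 0.0
```

Down to 0.0725 and grip.

Call:
{"name": "move_arm", "arguments": {
  "targets": [
    [[0, 0.01, -0.4], [0, 0, 0]],
    [[0, 0, -0.5], [0, 0, 0]],
    [[0, 0, -0.4], [0, 0, 0]],
    [[0, 0, -0.24], [0, 0, 0]],
    [[0, 0, -0.14], [0, 0, 0]],
    [[0, 0, 0], [0, 0, 0]],
    [[0, 0, 0], [0, 0, 0]]
  ]
}}

```text
t: 38.7
ee_pos: [0.5069, 0.292, 0.0741]
tcp_rot: [0.0, 0.648, 0.761, 0.0]
wrist_force: [0.2, -0.3, -0.1]
gripper_width: 0.0849
grip_force: 0.0
```

Call:
{"name": "move_arm", "arguments": {
  "targets": [
    [[0, 0, 0], [0, 0, 0]],
    [[0, 0, 0], [0, 0, 0]],
    [[0, 0, 0], [0, 0, 0]],
    [[0, 0, 0], [0, 0, 0]],
    [[0, 0, 0], [0, 0, 0]],
    [[0, 0, 0], [0, 0, 0]],
    [[0, 0, 0], [0, 0, 0]],
    [[0, 0, 0], [0, 0, 0]]
  ],
  "grip": 25
}}

```text
t: 39.7
ee_pos: [0.5066, 0.292, 0.0736]
tcp_rot: [0.0, 0.648, 0.761, 0.0]
wrist_force: [-0.9, -0.4, 5.4]
gripper_width: 0.0368
grip_force: 59.5
```

Call:
{"name": "move_arm", "arguments": {
  "targets": [
    [[0, 0, 0.3], [0, 0, 0]],
    [[0, 0, 0.4], [0, 0, 0]],
    [[0, 0, 0.5], [0, 0, 0]],
    [[0, -0.3, 0], [0, 0, 0]],
    [[0, -0.5, 0], [0, 0, 0]],
    [[0, -0.6, 0], [0, 0, 0]],
    [[0, -0.6, 0], [0, 0, 0]],
    [[0, -0.6, 0], [0, 0, 0]],
    [[0, -0.6, 0], [0, 0, 0]],
    [[0, -0.5, 0], [0, 0, 0]],
    [[0, -0.4, 0], [0, 0, 0]],
    [[0, -0.3, 0], [0, 0, 0]]
  ]
}}

```text
t: 41.2
ee_pos: [0.506, 0.0265, 0.1451]
tcp_rot: [-0.0, 0.649, 0.761, -0.0]
wrist_force: [-0.0, -0.4, -1.3]
gripper_width: 0.0369
grip_force: 60.2
```

Call:
{"name": "move_arm", "arguments": {
  "targets": [
    [[0, 0, 0], [0, 0, 0]],
    [[0, 0, 0], [0, 0, 0]],
    [[0, 0, -0.4], [0, 0, 0]],
    [[0, 0, -0.3], [0, 0, 0]],
    [[0, 0, -0.25], [0, 0, 0]],
    [[0, 0, -0.1], [0, 0, 0]],
    [[0, 0, -0.06], [0, 0, 0]],
    [[0, 0, -0.04], [0, 0, 0]],
    [[0, 0, 0], [0, 0, 0]],
    [[0, 0, 0], [0, 0, 0]]
  ]
}}

```text
t: 42.45
ee_pos: [0.5066, 0.0279, 0.0765]
tcp_rot: [0.0, 0.648, 0.761, 0.0]
wrist_force: [-0.8, -0.7, -1.5]
gripper_width: 0.0368
grip_force: 60.2
```

Call:
{"name": "move_arm", "arguments": {
  "targets": [
    [[0, 0, -0.02], [0, 0, 0]],
    [[0, 0, -0.02], [0, 0, 0]],
    [[0, 0, 0], [0, 0, 0]],
    [[0, 0, 0], [0, 0, 0]]
  ]
}}

```text
t: 42.95
ee_pos: [0.5067, 0.0279, 0.0746]
tcp_rot: [0.0, 0.648, 0.761, 0.0]
wrist_force: [-3.3, 0.1, 10.2]
gripper_width: 0.037
grip_force: 61.1
```

Contact; release, rise, and back away toward the robot's left.

Call:
{"name": "move_arm", "arguments": {
  "targets": [
    [[0, 0, 0], [0, 0, 0]],
    [[0, 0, 0], [0, 0, 0]],
    [[0, 0, 0], [0, 0, 0]],
    [[0, 0, 0], [0, 0, 0]],
    [[0, 0, 0], [0, 0, 0]],
    [[0, 0, 0], [0, 0, 0]],
    [[0, 0, 0.3], [0, 0, 0]],
    [[0, 0, 0.5], [0, 0, 0]],
    [[0, 0, 0.6], [0, 0, 0]],
    [[0, 0, 0.6], [0, 0, 0]],
    [[0, 0, 0.5], [0, 0, 0]],
    [[0, 0, 0.3], [0, 0, 0]]
  ],
  "grip": 85
}}

```text
t: 44.45
ee_pos: [0.5067, 0.0279, 0.2433]
tcp_rot: [0.001, 0.648, 0.761, 0.0]
wrist_force: [0.6, 0.4, 0.1]
gripper_width: 0.0851
grip_force: 0.0
```

Call:
{"name": "move_arm", "arguments": {
  "targets": [
    [[0, 0.4, 0], [0, 0, 0]],
    [[0, 0.6, 0], [0, 0, 0]],
    [[0, 0.7, 0], [0, 0, 0]],
    [[0, 0.7, 0], [0, 0, 0]],
    [[0, 0.7, 0], [0, 0, 0]],
    [[0, 0.6, 0], [0, 0, 0]],
    [[0, 0.5, 0], [0, 0, 0]],
    [[0, 0.3, 0], [0, 0, 0]],
    [[0, 0, 0], [0, 0, 0]],
    [[0, 0, 0], [0, 0, 0]]
  ]
}}

```text
t: 45.7
ee_pos: [0.5066, 0.2972, 0.2417]
tcp_rot: [-0.0, 0.649, 0.761, -0.0]
wrist_force: [0.4, -0.2, 0.1]
gripper_width: 0.0851
grip_force: 0.0
```

```bash
python3 - <<'E'
from h import *
t=grab('top')['color'][140:240,225:325]; s=grab('scene')['color'][150:300,120:320]
a=cv2.resize(t,(400,400),interpolation=cv2.INTER_CUBIC); b=cv2.resize(cv2.imread('pics/top0.png')[140:240,225:325],(400,400),interpolation=cv2.INTER_CUBIC)
cv2.imwrite('pics/end.png',np.hstack([b,a])); cv2.imwrite('pics/end2.png',cv2.resize(s,(800,600),interpolation=cv2.INTER_CUBIC)); print(ctrl.state()['ee_pos'],ctrl.state()['t'])
E
```

```text
[0.50663393 0.29707517 0.24191915] 45.8
```

View pics/end.png

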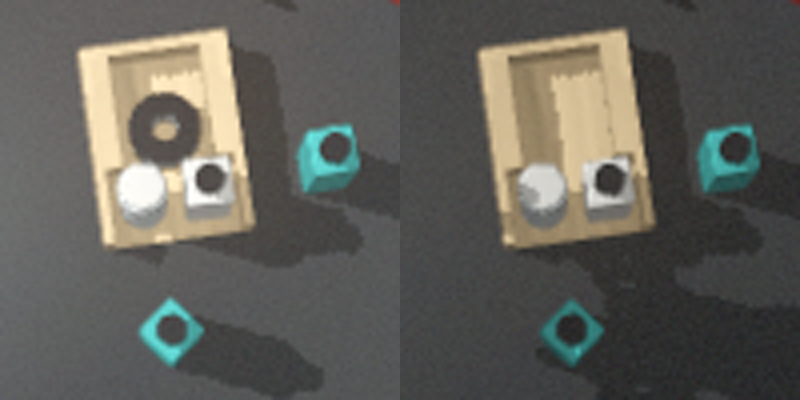

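View pics/end2.png

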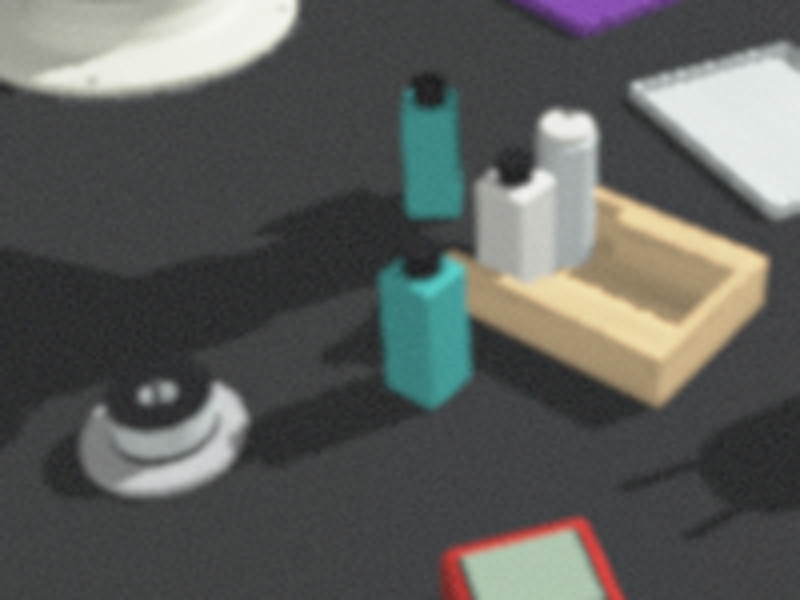

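Before (left) and after (right), the can at (142,190)/(542,190) and bottle at (210,182)/(608,182) match to within a pixel or two. The reel sits flat on the stand, and the turquoise look-alikes have not moved. I hand in now.

```bash
python3 -c "
from plant import ctrl
print(ctrl.hand_in())"
```

```text
the job is handed in; nothing more can be done
None
```

The job is done and handed in at about 46 s: the reel lies flat on the stand over its post, and the can and bottle are upright in the caddy, each within about 2 mm of its original spot by the before/after pictures.

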